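# Clear the magnifier and lock the specimen viewer

### The job

The big hand magnifier has been left lying across the round specimen viewer, where it blocks the lever of the viewer's dark steel lock collar. First pick it up and lay it flat on the closed book, lens and handle both on the cover, setting it down rather than dropping it. Then turn the collar clockwise by its lever until the lever stands in line above the black bar that marks locked, let go, and leave the small magnifier, the petri dish and the sample jar where they are.

Things in the scene. Friction and masses are not known exactly. Their poses are not given: they have to be found in the camera images.
- viewer: Specimen viewer, fixed: white round base 240 mm across, 18 mm high, white drum, clear window 98 mm across inside a dark steel lock collar 132 mm across, z = 45 to 66 mm. Origin at table level on the collar's vertical axis. In this frame (angles from +x towards +y) the lever points along 1.92 rad minus the joint value; the locked bar lies along 0.42 rad.
- collar (a joint): Collar angle in rad, growing clockwise seen from above. 0: lever at the open mark, a small round black stud on the base. 1.50: locked, lever in line above the black bar. It turns from -0.05 to 1.95, so it does not stop by itself at the mark. Steady friction of about 0.22 N m (2.5 N at the lever), no spring; stays where it is left.
- lever (a point): Top of the collar's lever, 90 mm from the axis, z = 90 mm; turns with the collar. The lever is a dark steel upright fin standing radially out of the collar, 66 to 106 mm from the axis, 12 mm thick, z = 45 to 90 mm, free space below it down to the base. Pinch it across its 12 mm from above.
- locked_mark (a point): Point on the locked mark, 113 mm from the viewer's axis, z = 24 mm: a plain black bar 36 mm long, 12 mm wide, lying radially on the white base, 83 to 119 mm from the axis. 13 mm of it shows beyond the lever's end when the lever is above it.
- magnifier: Big black hand magnifier, 185 mm long, about 130 g, lying across the collar, underside at z = 66 mm, handle overhanging. Origin at the underside below the lens centre, x along the handle, z up. Lens frame 90 mm across, 12 mm high; handle a bar 20 mm wide, 20 mm high, x = 53 to 143 mm, underside level with the frame's. Centre of mass about x = 45 mm.
- handle_end (a point): Point near the free end of the big magnifier's handle, 140 mm from the lens centre, 10 mm above the underside.
- book: Closed green book lying on the table, fixed, 240 mm (x) by 170 mm (y), 22 mm thick; origin at the centre of its underside, z up.
- small_magnifier: Bystander: small black hand magnifier lying on the table, lens frame 60 mm across, 12 mm high, 133 mm long, handle along +x; origin under the lens centre.
- petri_dish: Bystander: closed clear petri dish on the table, 90 mm across, 20 mm high; origin at the centre of the underside.
- sample_jar: Bystander: small jar with white cap on the table, 60 mm across, 75 mm high; origin at the centre of the underside.
There are look-alikes about, which are no part of the job. Of the things like the viewer, leave any that is purple; of the rest the smaller one is meant. Leave any pink look-alike of the magnifier alone.

How it is judged:
By the outcome, as a careful person would: the job done as asked, in the order asked, and still so for the second after the job is handed in, with the robot touching nothing.
It also fails if it takes over 54 s, if anything falls off the work surface, if the arm or the gripper's body presses on something with over 40 N, if the wrist force passes 120 N, or if a joint passes its speed limit or range.

### The arm

A 6-joint arm with a two-finger parallel gripper is mounted at the origin on the work surface. World frame = base frame: x ahead of the robot, y to its left, z up, the work surface at z = 0. Lengths are in m, angles in rad, forces in N, time in s.
With the tool pointing down it reaches from about 0.375 to 0.925 m from the base axis. Payload 5.7 kg.
Tool frame: the origin (TCP) lies midway between the tips of the shut fingers; the grasp point (between the pads) lies r.pinch_z behind it (r.pinch_z is the distance from the TCP to the grasp point, in m); z points along the fingers, y is the line along which they close (so a half turn about z gives the same grasp; the last joint's range is limited). The gripper opens to 88 mm and grips with 3 to 60 N. Pads are 20 mm wide; open, the fingers measure 115 mm over their backs; the gripper's body (75 mm by 178 mm) begins 61 mm behind the grasp point.
Start: joints at [1.065, 0.359, 1.51, -0, 1.272, -0.115], TCP at [0.229, 0.555, 0.223] pointing down, gripper open.
Joint ranges: [-2.97, 2.97], [-1.01, 2.36], [0.21, 2.38], [-0.96, 4.11], [0.2, 2.71], [-2.98, 2.98]. Speed limits (rad/s): [2.39, 2.39, 3.14, 3.14, 3.14, 3.14].

### API

Orientations are given as a 3x3 rotation matrix whose columns are the frame's x, y, z axes.
In Python, from rig import sensors, read_camera, camera_model, r gives the robot as it stands.
- The arm moves only by the tool move_arm, never from a script. Its argument "moves" is text: rows parted by semicolons, each of 7 numbers parted by spaces: the opening, from -1 (shut) to 1 (fully open), then the shift along the tool's x, y, z scaled (see below), then the turn, a rotation vector about the tool's x, y, z scaled (see below). In form: gripper x y z rx ry rz; .... A call has 1 to 10 rows; each row is the pose to reach, as a shift and turn from the pose commanded when the call began, along the tool's axes at that moment, turning the shorter way round; what a row does not reach only later rows make up. The controller multiplies each number of a shift by 500 mm and each number of a turn by 180 degrees. A row lasts 1/10 s, in which the tool goes at most 50 mm and 8.59 degrees, less where a joint would pass 70% of its speed; a pose out of reach is approached as far as the arm can. A call with a number of a shift or a turn outside -1 to 1 is refused whole. A call with a gripper value outside its range is refused whole. The fingers move at their own pace and stop on an object; the grip force is fixed at half the most. Time passes only in rows, so rows that repeat a pose let the fingers close. It gives the time, the measured TCP pose, the force, the opening and the grip force at its end, in the units of the state.
- sensors.state(): the state, without advancing time (a new reading comes with each control period).
- read_camera(name): name is "scene" or "top" or "wrist"; returns (picture, depth): 400x640x3 uint8, red, green, blue; 400x640 float32, m along the optical axis (not along the pixel's ray), 0 where there is no reading.
- camera_model(name): a dict with "fx", "fy", "cx", "cy" (pixels), "rvec" (rotation vector, rad) and "tvec" (3), from world to camera coordinates, as OpenCV has them. Camera axes: x right, y down, z forward; pixel columns grow to the right and rows downward; lengths in m; the calibration is good to about 2 mm. A picture is of the moment at which its call begins: read the wrist's pose just before it. camera_model takes no time and is no camera call; for the wrist camera it gives the pose at the moment of the call.
- r.job_done(): hands the job in; it is judged then, once.
The state is a dict: "time": time; "joint_pos": joint angles; "qd": joint speeds; "effort": joint torques, N m; "tool_pos": TCP position; "orientation": TCP orientation; "contact_force": force on the tool from outside, world axes, zero at the start; "ft_torque": the same for the moment, N m; "finger_gap": finger opening in m; "finger_force": force on a finger pad.
Only numpy, scipy, OpenCV 4.12 (cv2) and the standard library are available. Lean on these libraries where they do the work, as an engineer would, in place of code of your own. Each camera call takes 0.05 s, during which the arm holds its last target. There are 200 camera calls.

## Working session

There is one attempt and no reset: what is moved stays moved. The work goes in short steps, Python scripts to look and compute and a tool call to move; the robot and the scene stay as the last step left them, time stands still between calls to the robot, and variables do not carry over. Pictures are saved under pics/ and viewed, at most 10 in all, crops included, and the job is handed in when it is done.

Besides the shell and the picture viewer there is one more tool, called after "Request:" in YAML: its name, and indented under it one key for each argument. move_arm: Moves the arm, as the interface text tells. Shifts and turns lie within -1 to 1; 1 stands for 500 mm of shift or 180 degrees of turn. Its arguments: {"type":"object","properties":{"moves":{"type":"string"}},"required":["moves"]}

```bash
ls; mkdir -p pics; cat > h.py <<'E'
import numpy as np, cv2
from rig import sensors, read_camera, camera_model, r
def cam(n):
    m=camera_model(n); p,d=read_camera(n); return m,p,d
def world(m,u,v,z=None,d=None):
    R=cv2.Rodrigues(np.array(m["rvec"],float))[0]; t=np.array(m["tvec"],float).ravel()
    ray=np.array([(u-m["cx"])/m["fx"],(v-m["cy"])/m["fy"],1.])
    c=-R.T@t; w=R.T@ray
    s=d if z is None else (z-c[2])/w[2]
    return c+s*w
def rel(pos,Rm):
    """shift & turn numbers from the current pose to pos,Rm"""
    s=sensors.state(); R0=np.array(s["orientation"]); p0=np.array(s["tool_pos"])
    return np.round(R0.T@(np.array(pos)-p0)/.5,4), np.round(cv2.Rodrigues(R0.T@Rm)[0].ravel()/np.pi,4)
def down(yaw):
    "tool z down, tool y along world yaw"
    y=np.array([np.cos(yaw),np.sin(yaw),0]); z=np.array([0,0,-1.]); return np.column_stack([np.cross(y,z),y,z])
E
python3 - <<'E'
from h import *
m,p,d=cam("top"); np.savez("top.npz",p=p,d=d,**m)
cv2.imwrite("pics/top.png",p[...,::-1])
m,p,d=cam("scene"); np.savez("scene.npz",p=p,d=d,**m)
cv2.imwrite("pics/scene.png",p[...,::-1])
s=sensors.state();print(s["orientation"],s["tool_pos"],s["time"],r.pinch_z)
E
```

```text
pics
[[-9.24615234e-01  3.80901638e-01 -7.81501523e-04]
 [ 3.80902391e-01  9.24614207e-01 -1.39141648e-03]
 [ 1.92594594e-04 -1.58420067e-03 -9.99998727e-01]] [0.22824106 0.55423002 0.22192324] 0.1 0.0187
```

View pics/top.png

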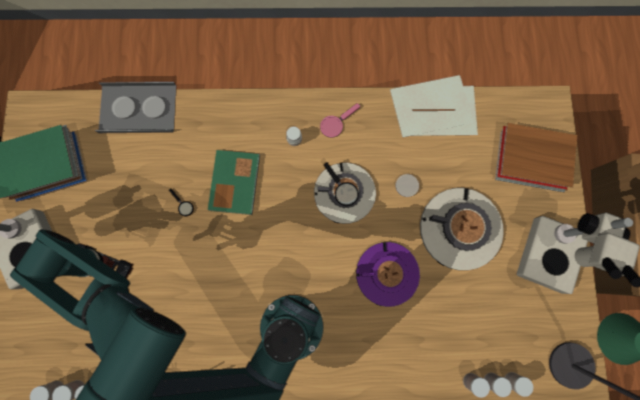

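View pics/scene.png

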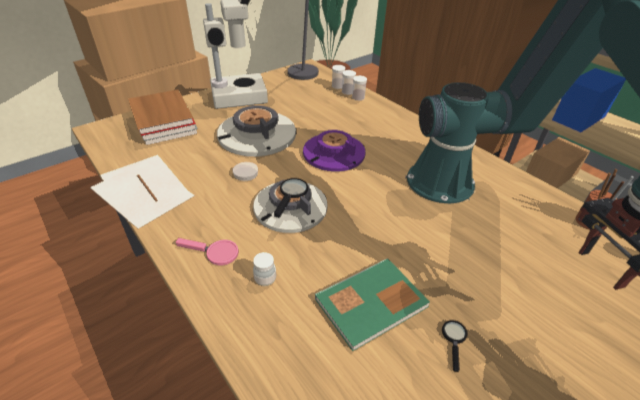

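The top view shows three viewers: white at (346,192), a larger white one at (463,228) and a purple one at (388,273). The one meant is (346,192), the smaller of the non-purple ones, with the black magnifier on it. The pink magnifier at (335,125) is a look-alike. The book is the green one at (235,182). I'll confirm in a crop.

```bash
python3 - <<'E'
from h import *
a=np.load("top.npz");p=a["p"]
cv2.imwrite("pics/c1.png",cv2.resize(p[152:232,300:390,::-1],None,fx=7,fy=7,interpolation=cv2.INTER_CUBIC))
b=np.load("scene.npz")["p"]
cv2.imwrite("pics/c2.png",cv2.resize(b[165:240,240:340,::-1],None,fx=7,fy=7,interpolation=cv2.INTER_CUBIC))
d=a["d"]
for u,v in[(346,192),(235,182),(226,192),(210,212),(216,150),(260,152),(252,213),(334,172),(463,228)]:print(u,v,world(a,u,v,d=d[v,u]).round(4))
E
```

```text
346 192 [ 0.4886 -0.2118  0.079 ]
235 182 [0.5452 0.2129 0.021 ]
226 192 [0.5062 0.2467 0.0206]
210 212 [ 0.4326  0.3112 -0.0016]
216 150 [0.6752 0.2905 0.0191]
260 152 [ 6.709e-01  1.206e-01 -4.000e-04]
252 213 [0.4254 0.1479 0.0054]
334 172 [ 0.5657 -0.1685  0.0798]
463 228 [ 0.3478 -0.6396  0.0798]
```

View pics/c1.png

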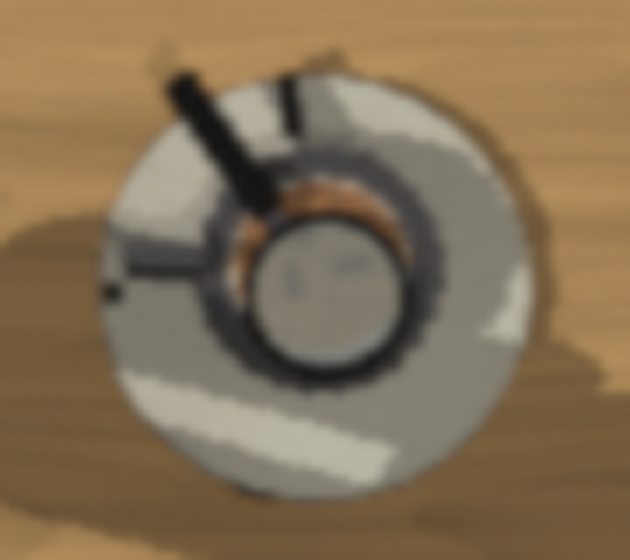

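View pics/c2.png

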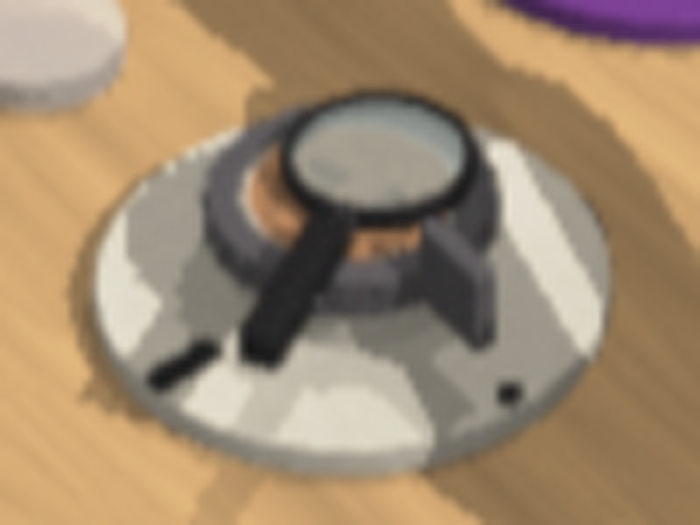

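Crop c1 confirms it: white base, black magnifier, handle from (262,195) to (182,80). The lever points left at (125–205,258), next to the stud at (110,293), and the bar runs (286,78)–(293,135). Next I'll work out coarse poses and the book's.

```bash
python3 - <<'E'
from h import *
a=np.load("top.npz");p=a["p"];d=a["d"]
W=lambda x,y,z:world(a,300+(x+.5)/7-.5,152+(y+.5)/7-.5,z=z)
he=W(182,80,.086);hs=W(262,195,.086);lc=W(325,292,.078)
print("handle",he,hs,"lens",lc,"yaw",np.arctan2(*(he-hs)[1::-1]),np.arctan2(*(he-lc)[1::-1]),np.linalg.norm((he-lc)[:2]))
base=W(317,286,.018);col=W(321.5,269,.066);print("base",base,"col",col)
for n,x,y,z in[("bar",286,78,.024),("barin",293,135,.024),("levtip",125,258,.09),("stud",110,293,.022)]:
    w=W(x,y,z);print(n,w,np.hypot(*(w-col)[:2]),np.arctan2(*(w-col)[1::-1]))
sub=d[140:225,195:270];pts=[]
for v in range(140,225):
  for u in range(195,270):
    w=world(a,u,v,d=d[v,u])
    if w[2]>.013:pts.append(w[:2])
rc=cv2.minAreaRect(np.array(pts,np.float32));print(rc,cv2.boxPoints(rc))
E
```

```text
handle [ 0.5993088  -0.13729622  0.086     ] [ 0.53550667 -0.17890407  0.086     ] lens [ 0.48395906 -0.21175191  0.078     ] yaw 0.5778773815440804 0.573189563942938 0.13729243078366457
base [ 0.49918576 -0.21162435  0.018     ] col [ 0.49893891 -0.21102846  0.066     ]
bar [ 0.61657906 -0.19681297  0.024     ] 0.11849592846047874 0.1202556805820525
barin [ 0.58379104 -0.19996501  0.024     ] 0.08557033731455757 0.12965354674706436
levtip [ 0.50129925 -0.1054293   0.09      ] 0.1056255285554743 1.5484481775288323
stud [ 0.49592115 -0.09709848  0.022     ] 0.11396993953164199 1.5972780058485827
((0.39996540546417236, 0.14858490228652954), (0.6187810897827148, 0.26414307951927185), 24.790164947509766) [[ 0.06370828  0.13875969]
 [ 0.17446247 -0.10104249]
 [ 0.7362225   0.15841012]
 [ 0.6254684   0.39821228]]
```

```bash
python3 - <<'E'
from h import *
a=np.load("top.npz");p=a["p"];d=a["d"]
z=np.zeros(d.shape,np.uint8)
for v in range(140,225):
  for u in range(195,270):
    z[v,u]=.012<world(a,u,v,d=d[v,u])[2]<.035
n,l=cv2.connectedComponents(z); ys,xs=np.where(l==l[182,245])
pts=np.array([world(a,u,v,z=.022)[:2] for u,v in zip(xs,ys)],np.float32)
rc=cv2.minAreaRect(pts);print(rc);print(cv2.boxPoints(rc))
print(camera_model("wrist"))
yaw=.575;g=np.array([.484,-.212])+.072*np.array([np.cos(yaw),np.sin(yaw)])
print(g,rel([*g,.20],down(yaw-np.pi/2)))
print(rel([.38,.19,.22],down(1.18-1.09)))
E
```

```text
((0.5479204058647156, 0.21791493892669678), (0.17154942452907562, 0.24039894342422485), 83.47125244140625)
[[0.41874772 0.14636336]
 [0.65758765 0.1190296 ]
 [0.6770931  0.2894665 ]
 [0.43825316 0.3168003 ]]
{'fx': 354.9538598528808, 'fy': 354.9538598528808, 'cx': 318.71494007479265, 'cy': 197.0516802314625, 'rvec': array([-2.3915554 , -1.60133007, -0.24291678]), 'tvec': array([-0.59960447, -0.03652014,  0.3929122 ])}
[ 0.54442185 -0.1728439 ] (array([-1.1386, -1.1036,  0.0454]), array([-4.000e-04,  5.000e-04,  6.926e-01]))
(array([-0.5581, -0.5579,  0.0046]), array([-5.00e-04,  2.00e-04,  3.47e-01]))
```

Request:
move_arm:
  moves: "-0.1 -0.558 -0.558 0 0 0 0.347; -0.1 -0.558 -0.558 0 0 0 0.347; -0.1 -0.558 -0.558 0 0 0 0.347; -0.1 -0.558 -0.558 0 0 0 0.347; -0.1 -0.558 -0.558 0 0 0 0.347; -0.1 -0.558 -0.558 0 0 0 0.347; -0.1 -0.558 -0.558 0 0 0 0.347; -0.1 -0.558 -0.558 0 0 0 0.347; -0.1 -0.558 -0.558 0 0 0 0.347; -0.1 -0.558 -0.558 0 0 0 0.347"

```text
time: 1.1
tool_pos: [0.3803, 0.1898, 0.2225]
orientation: [[-0.087, 0.996, -0.001], [0.996, 0.087, 0.0], [0.0, -0.001, -1.0]]
contact_force: [-0.4, -0.1, 0.1]
finger_gap: 0.0394
finger_force: 0.0
```

```bash
python3 - <<'E'
from h import *
print(rel([.5444,-.1728,.20],down(.575-np.pi/2)))
E
```

```text
(array([-0.751 ,  0.2639,  0.0446]), array([-2.000e-04,  0.000e+00,  3.447e-01]))
```

Request:
move_arm:
  moves: "-0.1 -0.751 0.264 0.045 0 0 0.345; -0.1 -0.751 0.264 0.045 0 0 0.345; -0.1 -0.751 0.264 0.045 0 0 0.345; -0.1 -0.751 0.264 0.045 0 0 0.345; -0.1 -0.751 0.264 0.045 0 0 0.345; -0.1 -0.751 0.264 0.045 0 0 0.345; -0.1 -0.751 0.264 0.045 0 0 0.345; -0.1 -0.751 0.264 0.045 0 0 0.345; -0.1 -0.751 0.264 0.045 0 0 0.345; -0.1 -0.751 0.264 0.045 0 0 0.345"

```text
time: 2.1
tool_pos: [0.5458, -0.1703, 0.1994]
orientation: [[0.838, 0.546, -0.001], [0.546, -0.838, 0.001], [-0.0, -0.002, -1.0]]
contact_force: [-0.2, -0.4, 0.2]
finger_gap: 0.0398
finger_force: 0.0
```

```bash
python3 - <<'E'
from h import *
m,p,d=cam("wrist"); np.savez("w1.npz",p=p,d=d,**m)
cv2.imwrite("pics/w1.png",p[...,::-1])
E
```

```text
(no output)
```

View pics/w1.png

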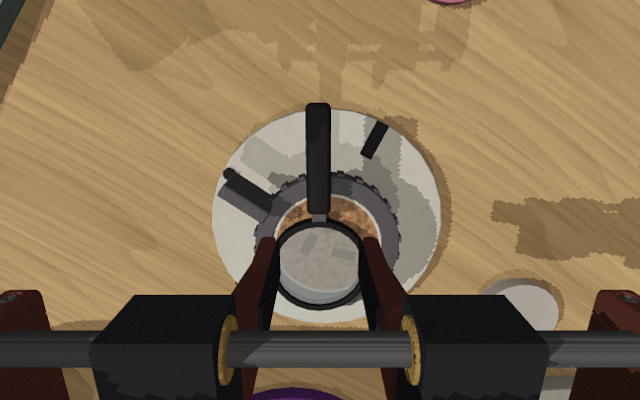

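The wrist view shows the handle from (318,104) to (317,213) and the lens centre at about (319,264). The lever runs (228,175)–(270,207) and the bar (382,125)–(368,157).

```bash
python3 - <<'E'
from h import *
a=np.load("w1.npz");W=lambda u,v,z:world(a,u,v,z=z)
he=W(318,104,.086);hs=W(317,213,.086);lc=W(319.5,264,.078)
f=lambda w:np.arctan2(*w[1::-1])
print(he,hs,lc,f(he-hs),f(he-lc),np.linalg.norm((he-hs)[:2]),np.linalg.norm((he-lc)[:2]))
b1=W(382,125,.024);b0=W(368,157,.024);print("bar",b1,b0,f(b1-b0),np.linalg.norm(b1-b0))
# base circle, light edge
base=np.array([W(u,v,.018)[:2] for u,v in[(212,210),(441,210),(326,108),(326,320)]]);print(base)
d=a["d"]
for u,v in[(318,130),(318,190),(242,188)]:print(world(a,u,v,d=d[v,u]))
hc=W(317.5,160,.086)[:2];yaw=f(he-hs);print(rel([*(np.array(hs[:2])+.018*np.array([np.cos(yaw),np.sin(yaw)])),.070],down(yaw-np.pi/2)))
E
```

```text
[ 0.60382211 -0.1311813   0.086     ] [ 0.53020771 -0.17812483  0.086     ] [ 0.48841392 -0.20788658  0.078     ] 0.5676761450568804 0.5866004555592188 0.0873085024949145 0.13857398595605458
bar [ 0.61802855 -0.19333789  0.024     ] [ 0.58607904 -0.19999689  0.024     ] 0.20548101248983988 0.03263607070887045
[[ 0.45294242 -0.0990424 ]
 [ 0.58160835 -0.29615187]
 [ 0.60202364 -0.14105983]
 [ 0.40608662 -0.27052646]]
[ 0.58761103 -0.14173766  0.08630858]
[ 0.54757358 -0.16781006  0.0872515 ]
[ 0.51040509 -0.11515593  0.07317668]
(array([ 0.0016, -0.0008,  0.259 ]), array([-0.0007,  0.0002,  0.0036]))
```

Request:
move_arm:
  moves: "-0.1 0 0 0.1 0 0 0; -0.1 0 0 0.18 0 0 0; -0.1 0 0 0.22 0 0 0; -0.1 0 0 0.24 0 0 0; -0.1 0 0 0.259 0 0 0; -0.1 0 0 0.259 0 0 0; -1 0 0 0.259 0 0 0; -1 0 0 0.259 0 0 0; -1 0 0 0.259 0 0 0; -1 0 0 0.259 0 0 0"

```text
time: 3.15
tool_pos: [0.5459, -0.1718, 0.0717]
orientation: [[0.838, 0.545, 0.001], [0.545, -0.838, -0.0], [0.001, 0.001, -1.0]]
contact_force: [-1.6, 2.0, 6.1]
finger_gap: 0.0197
finger_force: 30.0
```

Request:
move_arm:
  moves: "-1 0 0 -0.01 0 0 0; -1 0 0 -0.02 0 0 0; -1 0 0 -0.04 0 0 0; -1 0 0 -0.08 0 0 0; -1 0 0 -0.14 0 0 0; -1 0 0 -0.2 0 0 0; -1 0 0 -0.2 0 0 0"

```text
time: 3.85
tool_pos: [0.5483, -0.173, 0.1754]
orientation: [[0.838, 0.545, 0.008], [0.545, -0.838, -0.004], [0.004, 0.007, -1.0]]
contact_force: [1.9, -0.6, 0.1]
finger_gap: 0.0199
finger_force: 30.0
```

```bash
python3 - <<'E'
from h import *
m,p,d=cam("wrist"); np.savez("w2.npz",p=p,d=d,**m)
cv2.imwrite("pics/w2.png",p[...,::-1])
for u,v in[(318,110),(318,150),(318,180),(312,230)]:print(world(m,u,v,d=d[v,u]))
yaw=-.114;u=np.array([np.cos(yaw),np.sin(yaw)])
s=sensors.state();print(s["tool_pos"],s["finger_gap"],s["contact_force"])
# tool holds x~0.072 from lens centre; magnifier middle x=0.049
print(rel([*(np.array([.548,.218])+.023*u),s["tool_pos"][2]],down(yaw-np.pi/2)))
E
```

```text
[ 6.00849721e-01 -1.39201389e-01  2.55328314e-04]
[ 0.59598824 -0.14110729  0.19046081]
[ 0.58502572 -0.1482288   0.190106  ]
[ 0.56439913 -0.15841394  0.19104481]
[ 0.54705574 -0.17244532  0.17325636] 0.01984698383193084 [-0.12656199 -0.09105747 -1.69519797]
(array([ 0.4629, -0.6242, -0.0016]), array([ 0.0011, -0.0013,  0.2199]))
```

View pics/w2.png

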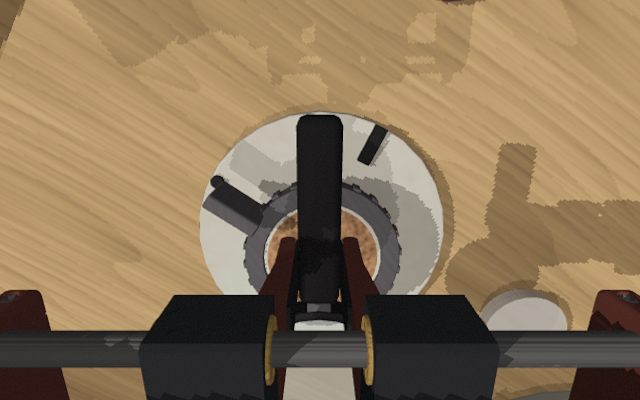

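The magnifier is held level: handle at (320,120–300), with the lever (212,190) and bar (372,145) clear below. Now carry it to the book.

Request:
move_arm:
  moves: "-1 0.03 -0.04 0 0 0 0.02; -1 0.08 -0.11 0 0 0 0.05; -1 0.14 -0.19 0 0 0 0.08; -1 0.2 -0.27 0 0 0 0.11; -1 0.26 -0.35 0 0 0 0.14; -1 0.32 -0.43 0 0 0 0.17; -1 0.38 -0.51 0 0 0 0.2; -1 0.43 -0.58 0 0 0 0.22; -1 0.463 -0.624 0 0 0 0.22; -1 0.463 -0.624 0 0 0 0.22"

```text
time: 4.9
tool_pos: [0.5683, 0.2196, 0.1692]
orientation: [[0.994, -0.11, -0.002], [-0.11, -0.994, 0.001], [-0.002, -0.0, -1.0]]
contact_force: [-0.1, -0.1, -2.0]
finger_gap: 0.0194
finger_force: 30.0
```

```bash
python3 - <<'E'
from h import *
yaw=-.114;u=np.array([np.cos(yaw),np.sin(yaw)])
m,p,d=cam("wrist")
for uu,v in[(318,150),(318,180),(312,230)]:print(world(m,uu,v,d=d[v,uu]))
s=sensors.state();print(s["tool_pos"],s["finger_gap"],s["contact_force"],s["ft_torque"])
print(rel([*(np.array([.548,.218])+.023*u),.03],down(yaw-np.pi/2)))
E
```

```text
[0.62524871 0.21419907 0.18423686]
[0.61268426 0.21560143 0.1854821 ]
[0.58922952 0.22095737 0.18334279]
[0.56819103 0.21748207 0.16915564] 0.019705777526483934 [-0.0664307  -0.18309196 -0.86683812] [ 0.01302189  0.11157046 -0.00026413]
(array([0.0064, 0.0033, 0.2783]), array([0.0003, 0.0007, 0.0009]))
```

Request:
move_arm:
  moves: "-1 0.005 0.003 0.05 0 0 0; -1 0.005 0.003 0.12 0 0 0; -1 0.005 0.003 0.18 0 0 0; -1 0.005 0.003 0.22 0 0 0; -1 0.005 0.003 0.25 0 0 0; -1 0.005 0.003 0.27 0 0 0; -1 0.005 0.003 0.276 0 0 0; -1 0.005 0.003 0.276 0 0 0"

```text
time: 5.75
tool_pos: [0.5718, 0.2141, 0.0327]
orientation: [[0.993, -0.114, 0.0], [-0.114, -0.993, -0.0], [0.0, 0.0, -1.0]]
contact_force: [-0.1, 0.0, -1.0]
finger_gap: 0.0195
finger_force: 30.0
```

Request:
move_arm:
  moves: "-1 0 0 0.002 0 0 0; -1 0 0 0.004 0 0 0; -1 0 0 0.005 0 0 0; -1 0 0 0.006 0 0 0; -1 0 0 0.006 0 0 0"

```text
time: 6.25
tool_pos: [0.5716, 0.2144, 0.0298]
orientation: [[0.993, -0.114, 0.0], [-0.114, -0.993, -0.0], [0.0, 0.0, -1.0]]
contact_force: [0.2, -0.2, -1.2]
finger_gap: 0.0197
finger_force: 30.0
```

Request:
move_arm:
  moves: "-1 0 0 0.002 0 0 0; -1 0 0 0.004 0 0 0; -1 0 0 0.005 0 0 0; -1 0 0 0.006 0 0 0; -1 0 0 0.006 0 0 0"

```text
time: 6.75
tool_pos: [0.5716, 0.2143, 0.0277]
orientation: [[0.993, -0.114, 0.0], [-0.114, -0.993, -0.0], [0.0, 0.0, -1.0]]
contact_force: [-2.7, -0.4, 9.0]
finger_gap: 0.0197
finger_force: 30.0
```

```bash
python3 - <<'E'
from h import *
m,p,d=cam("wrist")
for uu,v in[(318,150),(318,180),(312,230)]:print(world(m,uu,v,d=d[v,uu]))
s=sensors.state();print(s["tool_pos"],s["finger_gap"],s["contact_force"],s["ft_torque"])
E
```

```text
[0.62857606 0.20874964 0.04319356]
[0.61564768 0.21024507 0.04288963]
[0.59292058 0.21558544 0.04285081]
[0.57167322 0.21436085 0.02771577] 0.019334805690966978 [-2.5689589  -1.71108084  8.08157285] [-0.17444631  0.60695377 -0.01244772]
```

It is in contact (handle top at about 42–43 mm, 9 N). Release gently and rise.

Request:
move_arm:
  moves: "-0.5 0 0 0 0 0 0; -0.4 0 0 0 0 0 0; -0.3 0 0 0 0 0 0; -0.3 0 0 0 0 0 0; -0.3 0 0 -0.04 0 0 0; -0.3 0 0 -0.12 0 0 0; -0.3 0 0 -0.22 0 0 0; -0.3 0 0 -0.32 0 0 0; -0.3 0 0 -0.36 0 0 0; -0.3 0 0 -0.36 0 0 0"

```text
time: 7.8
tool_pos: [0.5742, 0.215, 0.2108]
orientation: [[0.993, -0.114, 0.008], [-0.114, -0.993, 0.002], [0.007, -0.003, -1.0]]
contact_force: [0.1, 0.5, 1.2]
finger_gap: 0.0304
finger_force: 0.0
```

```bash
python3 - <<'E'
from h import *
m,p,d=cam("wrist")
cv2.imwrite("pics/w3.png",p[...,::-1])
# hover above the viewer, set back so that the wrist camera sees it, tool y along world -x-ish lever tangent
for pos in([.50,-.02,.25],[.50,-.125,.20]):print(rel(pos,down(-.02)))
s=sensors.state();print(s["tool_pos"],s["finger_gap"],s["joint_pos"])
R=cv2.Rodrigues(np.array(m["rvec"]))[0];c=-R.T@np.array(m["tvec"]).ravel();print(np.array(s["orientation"]).T@(c-np.array(s["tool_pos"])))
E
```

```text
(array([-0.0905,  0.4826, -0.0846]), array([ 0.0006, -0.0011, -0.53  ]))
(array([-0.0668,  0.6913,  0.0152]), array([ 0.0006, -0.0011, -0.53  ]))
[0.57260754 0.21458974 0.20810223] 0.030818737496453003 [ 2.45690616e-01  3.86172995e-01  1.50529492e+00 -7.65356252e-05
  1.24669873e+00  1.93087883e+00]
[ 0.08364796 -0.00104444 -0.16579976]
```

View pics/w3.png

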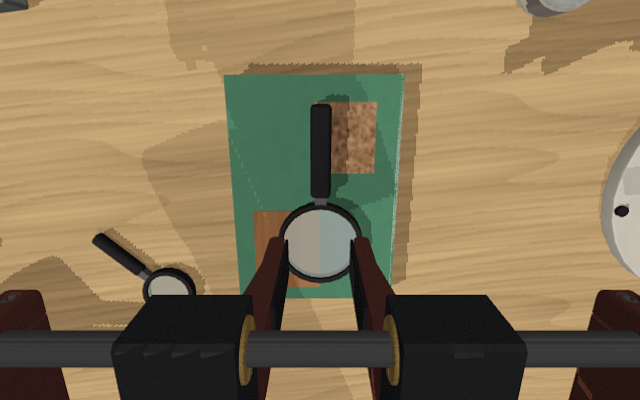

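The big magnifier lies flat on the book, lens at (320,242) and handle end at (320,105), with the book's edges well outside. Next I'll hover over the viewer to measure the lever, axis and bar.

```bash
python3 - <<'E'
from h import *
print(rel([.46,-.235,.25],down(-.996)))
E
```

```text
(array([-0.1209,  0.9189, -0.0852]), array([ 0.    , -0.0011, -0.2194]))
```

Request:
move_arm:
  moves: "-0.1 -0.12 0.919 -0.085 0 0 -0.219; -0.1 -0.12 0.919 -0.085 0 0 -0.219; -0.1 -0.12 0.919 -0.085 0 0 -0.219; -0.1 -0.12 0.919 -0.085 0 0 -0.219; -0.1 -0.12 0.919 -0.085 0 0 -0.219; -0.1 -0.12 0.919 -0.085 0 0 -0.219; -0.1 -0.12 0.919 -0.085 0 0 -0.219; -0.1 -0.12 0.919 -0.085 0 0 -0.219; -0.1 -0.12 0.919 -0.085 0 0 -0.219; -0.1 -0.12 0.919 -0.085 0 0 -0.219"

```text
time: 8.85
tool_pos: [0.4575, -0.2381, 0.2472]
orientation: [[0.841, 0.541, -0.003], [0.541, -0.841, 0.001], [-0.002, -0.002, -1.0]]
contact_force: [0.4, -0.7, -0.3]
finger_gap: 0.0397
finger_force: 0.0
```

Request:
move_arm:
  moves: "-0.1 0 0 0 0 0 0; -0.1 0 0 0 0 0 0; -0.1 0 0 0 0 0 0"

```text
time: 9.15
tool_pos: [0.459, -0.2337, 0.2478]
orientation: [[0.84, 0.543, -0.002], [0.543, -0.84, 0.002], [-0.001, -0.003, -1.0]]
contact_force: [-0.3, 0.8, -0.1]
finger_gap: 0.0392
finger_force: 0.0
```

```bash
python3 - <<'E'
from h import *
m,p,d=cam("wrist"); np.savez("w4.npz",p=p,d=d,**m)
print(sensors.state()["tool_pos"])
cv2.imwrite("pics/w4.png",cv2.resize(p[60:310,170:470,::-1],None,fx=2.4,fy=2.4,interpolation=cv2.INTER_CUBIC))
E
```

```text
[ 0.45928682 -0.23367968  0.24813048]
```

View pics/w4.png

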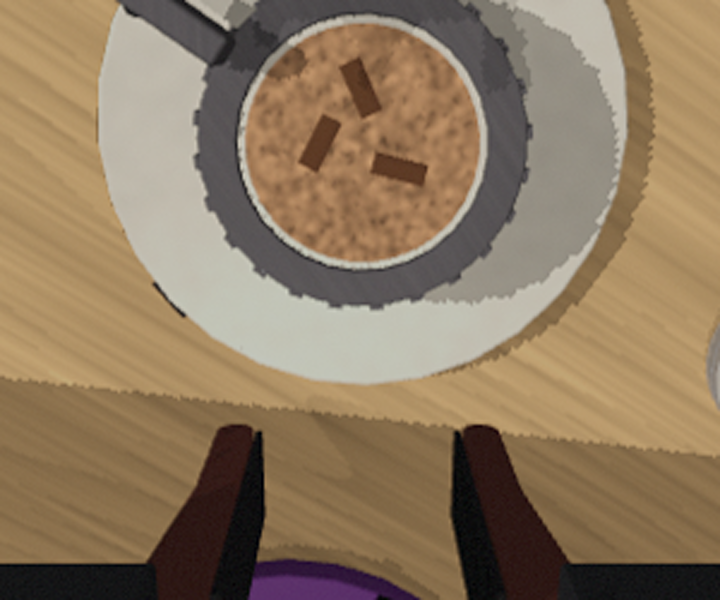

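The crop shows the collar's inner ring centred at about (363,141) in crop pixels, with the lever and bar cut off at the top. I'll view the upper part of the same frame.

```bash
python3 - <<'E'
from h import *
a=np.load("w4.npz");p=a["p"]
cv2.imwrite("pics/w5.png",cv2.resize(p[0:185,190:450,::-1],None,fx=3,fy=3,interpolation=cv2.INTER_CUBIC))
E
```

```text
(no output)
```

View pics/w5.png

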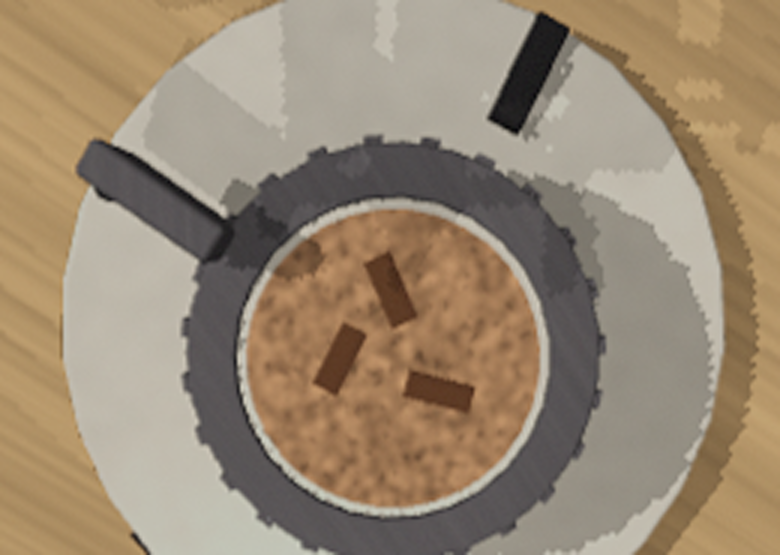

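In crop pixels: ring centre (393.5,357.5), lever top midline (89,159)→(218,243), and bar midline (555,20)→(503,126).

```bash
python3 - <<'E'
from h import *
a=np.load("w4.npz");W=lambda x,y,z:world(a,190+(x+.5)/3-.5,(y+.5)/3-.5,z=z)
f=lambda w:np.arctan2(*w[1::-1])
c=W(393.5,357.5,.066);print("c",c, "ring diam",np.linalg.norm(W(238,357,.066)-W(549,357,.066)), "collar",np.linalg.norm(W(185,357,.066)-W(603,357,.066)))
for zb in(.018,.024):
  b1=W(555,20,zb);b0=W(503,126,zb)
  print("bar",b1,b0,f(b1-b0),f(b1-c),f(b0-c),np.hypot(*(b1-c)[:2]),np.hypot(*(b0-c)[:2]))
l1=W(89,159,.09);l0=W(218,243,.09);print("lev",l1,l0,f(l1-l0),f(l1-c),f(l0-c),np.hypot(*(l1-c)[:2]),np.hypot(*(l0-c)[:2]))
E
```

```text
c [ 0.50417261 -0.20600097  0.066     ] ring diam 0.09863597627961669 collar 0.13257152694061103
bar [ 0.62142123 -0.19368646  0.018     ] [ 0.58556176 -0.19767148  0.018     ] 0.11067449092651292 0.10464531261300489 0.1019864485754498 0.11789354328004352 0.08181426856529046
bar [ 0.62000819 -0.19360901  0.024     ] [ 0.5846968  -0.19753311  0.024     ] 0.11067449092651234 0.10657352809275805 0.10477403420044572 0.11649653931313982 0.08096820860028994
lev [ 0.50528109 -0.10354753  0.09      ] [ 0.50555735 -0.14512956  0.09      ] 1.5774398098342777 1.5599773256472431 1.5480516249007823 0.10245943556543012 0.06088715256604566
```

```bash
python3 - <<'E'
from h import *
c=np.array([.503,-.2075]);t=1.556
print(rel([*(c+.088*np.array([np.cos(t),np.sin(t)])),.16],down(t-np.pi/2)))
E
```

```text
(array([ 0.1998, -0.1423,  0.1765]), array([-7.000e-04, -2.000e-04, -3.123e-01]))
```

Request:
move_arm:
  moves: "-0.1 0.2 -0.142 0.177 0 0 -0.312; -0.1 0.2 -0.142 0.177 0 0 -0.312; -0.1 0.2 -0.142 0.177 0 0 -0.312; -0.1 0.2 -0.142 0.177 0 0 -0.312; -0.1 0.2 -0.142 0.177 0 0 -0.312; -0.1 0.2 -0.142 0.177 0 0 -0.312; -0.1 0.2 -0.142 0.177 0 0 -0.312; -0.1 0.2 -0.142 0.177 0 0 -0.312; -0.1 0.2 -0.142 0.177 0 0 -0.312; -0.1 0.2 -0.142 0.177 0 0 -0.312"

```text
time: 10.2
tool_pos: [0.505, -0.1209, 0.1606]
orientation: [[0.018, 1.0, -0.0], [1.0, -0.018, -0.0], [-0.0, -0.0, -1.0]]
contact_force: [0.2, 0.3, -0.2]
finger_gap: 0.0394
finger_force: 0.0
```

```bash
python3 - <<'E'
from h import *
c=np.array([.503,-.2075]);t=1.556
print(rel([*(c+.088*np.array([np.cos(t),np.sin(t)])),.058],down(t-np.pi/2)))
m,p,d=cam("wrist")
pts=[]
for v in range(150,400):
  for u in range(220,420):
    if d[v,u]>0:
      w=world(m,u,v,d=d[v,u])
      if .082<w[2]<.097 and w[1]>-.15 and w[1]<-.08 : pts.append(w)
pts=np.array(pts);print(len(pts), pts.min(0) if len(pts) else 0, pts.max(0) if len(pts) else 0)
E
```

```text
(array([ 0.0027, -0.0014,  0.2053]), array([-0.   ,  0.   , -0.001]))
1038 [ 0.49862111 -0.1450599   0.08222002] [ 0.51129551 -0.10084403  0.09275649]
```

Request:
move_arm:
  moves: "-0.1 0 0 0.06 0 0 0; -0.1 0 0 0.13 0 0 0; -0.1 0 0 0.18 0 0 0; -0.1 0 0 0.205 0 0 0; -0.1 0 0 0.205 0 0 0; -1 0 0 0.205 0 0 0; -1 0 0 0.205 0 0 0; -1 0 0 0.205 0 0 0; -1 0 0 0.205 0 0 0; -1 0 0 0.205 0 0 0"

```text
time: 11.25
tool_pos: [0.5051, -0.1216, 0.0591]
orientation: [[0.018, 1.0, 0.001], [1.0, -0.018, -0.0], [-0.0, 0.001, -1.0]]
contact_force: [-2.1, -0.9, 6.7]
finger_gap: 0.012
finger_force: 29.9
```

```bash
python3 - <<'E'
from h import *
s=sensors.state();print(s["tool_pos"])
R=.087
for k in range(1,11):
  th=.72*k/10;print(np.round([R*(np.cos(th)-1)/.5,R*np.sin(th)/.5,th/np.pi],3))
E
```

```text
[ 0.50511735 -0.12159317  0.05905517]
[-0.     0.013  0.023]
[-0.002  0.025  0.046]
[-0.004  0.037  0.069]
[-0.007  0.049  0.092]
[-0.011  0.061  0.115]
[-0.016  0.073  0.138]
[-0.022  0.084  0.16 ]
[-0.028  0.095  0.183]
[-0.035  0.105  0.206]
[-0.043  0.115  0.229]
```

Request:
move_arm:
  moves: "-1 0 0.013 0 0 0 0.023; -1 -0.002 0.025 0 0 0 0.046; -1 -0.004 0.037 0 0 0 0.069; -1 -0.007 0.049 0 0 0 0.092; -1 -0.011 0.061 0 0 0 0.115; -1 -0.016 0.073 0 0 0 0.138; -1 -0.022 0.084 0 0 0 0.16; -1 -0.028 0.095 0 0 0 0.183; -1 -0.035 0.105 0 0 0 0.206; -1 -0.043 0.115 0 0 0 0.229"

```text
time: 12.25
tool_pos: [0.5603, -0.1444, 0.059]
orientation: [[0.674, 0.739, -0.003], [0.739, -0.674, -0.001], [-0.003, -0.002, -1.0]]
contact_force: [-8.4, -2.7, 10.5]
finger_gap: 0.0121
finger_force: 29.9
```

```bash
python3 - <<'E'
from h import *
s=sensors.state();R=np.array(s["orientation"]);print(s["tool_pos"],np.arctan2(R[1,0],R[0,0]),s["contact_force"],s["ft_torque"],s["finger_gap"])
E
```

```text
[ 0.56028535 -0.14438206  0.05902868] 0.8317819107454075 [-8.36319289 -2.7239992  10.51669248] [-0.52502826  1.23606498 -0.16700649] 0.012089642111981968
```

Request:
move_arm:
  moves: "-1 0 0.013 0 0 0 0.023; -1 -0.002 0.025 0 0 0 0.046; -1 -0.004 0.037 0 0 0 0.069; -1 -0.007 0.049 0 0 0 0.092; -1 -0.011 0.061 0 0 0 0.115; -1 -0.016 0.073 0 0 0 0.138; -1 -0.022 0.084 0 0 0 0.16; -1 -0.028 0.095 0 0 0 0.183; -1 -0.035 0.105 0 0 0 0.206; -1 -0.043 0.115 0 0 0 0.229"

```text
time: 13.25
tool_pos: [0.5874, -0.198, 0.059]
orientation: [[0.994, 0.112, -0.005], [0.112, -0.994, 0.001], [-0.005, -0.002, -1.0]]
contact_force: [-10.4, 2.2, 12.3]
finger_gap: 0.0118
finger_force: 30.0
```

Request:
move_arm:
  moves: "-1 0 0 0 0 0 0; -1 0 0 0 0 0 0; -0.5 0 0 0 0 0 0; -0.4 0 0 0 0 0 0; -0.3 0 0 0 0 0 0; -0.3 0 0 -0.08 0 0 0; -0.3 0 0 -0.16 0 0 0; -0.3 0 0 -0.24 0 0 0; -0.3 -0.1 0 -0.32 0 0 0; -0.3 -0.2 0 -0.38 0 0 0"

```text
time: 14.25
tool_pos: [0.5105, -0.2081, 0.2381]
orientation: [[0.993, 0.116, 0.003], [0.116, -0.993, -0.002], [0.002, 0.002, -1.0]]
contact_force: [-0.3, -0.2, -0.2]
finger_gap: 0.0306
finger_force: 0.0
```

Request:
move_arm:
  moves: "-0.3 -0.1 0 0 0 0 0; -0.3 -0.1 0 0 0 0 0; -0.3 -0.1 0 0 0 0 0; -0.3 -0.1 0 0 0 0 0"

```text
time: 14.65
tool_pos: [0.4611, -0.2137, 0.2364]
orientation: [[0.993, 0.115, 0.001], [0.115, -0.993, -0.0], [0.001, 0.001, -1.0]]
contact_force: [0.3, -0.2, -0.4]
finger_gap: 0.0309
finger_force: 0.0
```

```bash
python3 - <<'E'
from h import *
m,p,d=cam("wrist"); np.savez("w6.npz",p=p,d=d,**m);s=sensors.state();print(s["tool_pos"],s["time"])
t,pt,dt=cam("top");np.savez("top2.npz",p=pt,d=dt,**t)
A=cv2.resize(p[:,120:520,::-1],None,fx=1.45,fy=1.45,interpolation=cv2.INTER_CUBIC)
cv2.imwrite("pics/w6.png",A);print(A.shape)
E
```

```text
[ 0.46131328 -0.21370576  0.2361851 ] 14.7
(580, 580, 3)
```

View pics/w6.png

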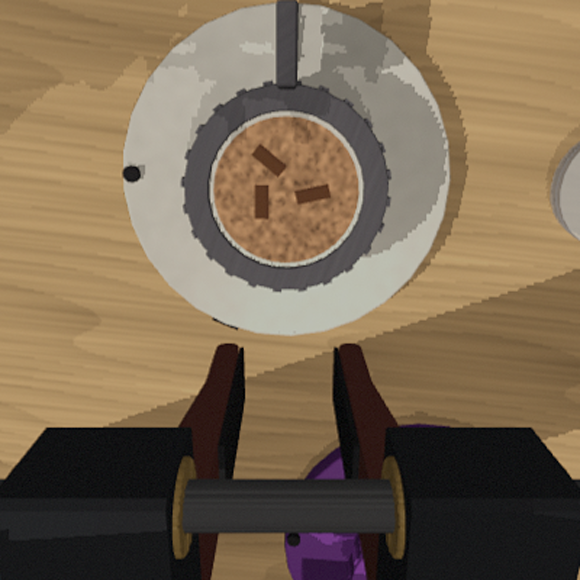

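The lever now stands at (287,0–85) in the crop, hiding the bar. The stud is at (131,174) and the ring centre at (286,190). I'll check the angles against the stud and the earlier bar measurement.

```bash
python3 - <<'E'
from h import *
a=np.load("w6.npz");f=lambda w:np.arctan2(*w[1::-1])
W=lambda x,y,z:world(a,120+(x+.5)/1.45-.5,(y+.5)/1.45-.5,z=z)
c=W(286,189.5,.066);s=W(131,174,.024);print(c,s,f(s-c),np.hypot(*(s-c)[:2]))
d=a["d"];P=[]
for v in range(0,75):
  for u in range(290,350):
    w=world(a,u,v,d=d[v,u])
    if .083<w[2]<.1:P.append(w)
P=np.array(P);print(len(P),P.min(0),P.max(0));l=cv2.fitLine(P[:,:2].astype(np.float32),cv2.DIST_L2,0,.01,.01).ravel();print("axis",l,np.arctan2(l[1],l[0]),"mid",f(P.mean(0)-c))
# top-camera view of bar/lever, enlarged
p=np.load("top2.npz")["p"];cv2.imwrite("pics/c3.png",cv2.resize(p[152:232,300:390,::-1],None,fx=7,fy=7,interpolation=cv2.INTER_CUBIC))
E
```

```text
[ 0.50406666 -0.20687259  0.066     ] [ 0.49735202 -0.09593695  0.024     ] 1.631249970098971 0.11113866454512325
916 [ 0.56311603 -0.20561949  0.08331275] [ 0.60775261 -0.18994576  0.09315621]
axis [ 0.99467504  0.10306082  0.58556986 -0.19772872] 0.10324414 mid 0.11172313759763748
```

I've used all ten pictures, so I'll check the bar against the lever numerically, with the camera moved out over the lever.

Request:
move_arm:
  moves: "-0.3 0.1 0 0 0 0 0; -0.3 0.2 0 0 0 0 0; -0.3 0.2 0 0 0 0 0; -0.3 0.2 0 0 0 0 0"

```text
time: 15.15
tool_pos: [0.5604, -0.2014, 0.235]
orientation: [[0.993, 0.117, -0.002], [0.117, -0.993, 0.001], [-0.002, -0.001, -1.0]]
contact_force: [-0.1, -0.1, -0.7]
finger_gap: 0.0307
finger_force: 0.0
```

```bash
python3 - <<'E'
from h import *
m,p,d=cam("wrist");f=lambda w:np.arctan2(*w[1::-1]);c=np.array([.504,-.2065,0])
L=[];B=[];Bc=[]
for v in range(0,300):
  for u in range(200,440):
    if d[v,u]<=0: continue
    w=world(m,u,v,d=d[v,u]);rr=np.hypot(*(w-c)[:2]);a=f(w-c)
    if abs(a-.11)>.35: continue
    if .083<w[2]<.1 and rr<.112: L.append(w)
    if .01<w[2]<.03 and .075<rr<.125 and p[v,u].max()<45: B.append(w)
for n,P in(("lever",L),("bar",B)):
  P=np.array(P);print(n,len(P))
  if len(P)>5:
    rr=np.hypot(*(P-c).T[:2]);a=np.arctan2(P[:,1]-c[1],P[:,0]-c[0]);print(P.min(0).round(4),P.max(0).round(4),rr.min().round(4),rr.max().round(4),"mean angle",a.mean(),"range",a.min(),a.max())
    o=rr>.1075
    if n=="bar" and o.sum()>5: print("beyond lever end: angle mean",a[o].mean(),a[o].min(),a[o].max(),o.sum())
E
```

```text
lever 692
[ 0.5637 -0.2057  0.0831] [ 0.6077 -0.1898  0.0926] 0.0607 0.104 mean angle 0.1075979155711509 range 0.012160375309626176 0.20000886112622082
bar 160
[ 0.6043 -0.1999  0.0223] [ 0.6204 -0.189   0.0264] 0.1015 0.1167 mean angle 0.11068827427281784 range 0.06447807103601219 0.15626145520402265
beyond lever end: angle mean 0.11085218787840648 0.06754384832499497 0.15350358796652885 100
```

The lever (0.108 rad) and the bar (0.111 rad) agree to 0.003 rad, and the gripper is clear. Handing in.

```bash
python3 -c "
from rig import r
print(r.job_done())"
```

```text
the job is handed in; nothing more can be done
None
```

The big magnifier lies flat on the book, and the collar is turned to locked with its lever measured within about 0.003 rad of the black bar; I let go and handed the job in at about 15 s, without moving the small magnifier, petri dish or jar.

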